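# Put the laundry bottles away in the slotted safety rack and bolt it

### The arm

A 6-joint arm with a two-finger parallel gripper is mounted at the origin on the work surface. World frame = base frame: x ahead of the robot, y to its left, z up, the work surface at z = 0. Lengths are in m, angles in degrees, forces in N, time in s.
With the tool pointing down it reaches from about 0.4 to 0.825 m from the base axis. Payload 7 kg.
Tool frame: the origin (TCP) lies on the centre line of the jaws, within the pads' length; the fingertips stand 22 mm ahead of it and the grasp point (between the pads) lies 3 mm ahead of it (ctrl.finger_overhang is the distance from the TCP to the fingertips, in m); z points along the fingers, y is the line along which they close (so a half turn about z gives the same grasp; the last joint's range is limited). The gripper opens to 88 mm and grips with 3 to 60 N. Pads are 19 mm wide; open, the fingers measure 130 mm over their backs; the gripper's body (78 mm by 193 mm) begins 47 mm behind the grasp point.
Start: joints at [80.621, 20.546, 0.682, 0, -70.136, -16.507], TCP at [0.295, 0.607, 0.249] pointing down, gripper open.
Joint ranges: [-176.03, 176.03], [-82.01, 121.73], [-58.28, 71.71], [-173.87, 95.51], [-174.79, -0.11], [-173.66, 173.66]. Speed limits (degrees/s): [136.94, 136.94, 172.46, 180, 180, 180].

### API

Orientations are given as [roll, pitch, yaw] about the fixed x, y, z axes, in that order (R = Rz(yaw) Ry(pitch) Rx(roll)).
In Python, from plant import ctrl gives the robot as it stands. The module is installed in compiled form; this text tells all that it offers.
- The arm moves only by the shell command python3 -m creep 'ROWS'. ROWS is JSON, a list of rows, each an object with "grip": the closure, from 0 (fully open) to 1 (shut); "delta_pos": the shift along the tool's x, y, z scaled (see below), a list of three; "rotation": the turn, a rotation vector about the tool's x, y, z scaled (see below), a list of three. A call has 1 to 5 rows; each row is the pose to reach, as a shift and turn from the pose commanded when the call began, along the tool's axes at that moment; what a row does not reach only later rows make up. The controller multiplies each number of a shift by 10 cm and each number of a turn by pi/2 rad. A row lasts 1/10 s, in which the tool goes at most 50 mm and 8.59 degrees, less where a joint would pass 70% of its speed; a pose out of reach is approached as far as the arm can. A call with a number of a shift or a turn outside -1 to 1 is refused whole. A call with a gripper value outside its range is refused whole. The fingers move at their own pace and stop on an object; the grip force is fixed at half the most. Time passes only in rows, so rows that repeat a pose let the fingers close. It gives the time, the measured TCP pose, the force, the opening and the grip force at its end, in the units of the state.
- ctrl.get_obs(): the state, without advancing time (a new reading comes with each control period).
- ctrl.snapshot(name): name is "side" or "top"; returns a dict with "color" (400x640x3 uint8, red, green, blue), "intrinsics" (3x3 intrinsics, pixels), "R" (3x3) and "t" (3): a world point X has camera coordinates R X + t. Camera axes: x right, y down, z forward; pixel columns grow to the right and rows downward; lengths in m; the calibration is good to about 2 mm. A picture is of the moment at which its call begins. There is no depth.
- ctrl.close_job(): hands the job in; it is judged then, once.
The state is a dict: "clock": time; "joint_pos": joint angles; "qvel": joint speeds; "tau": joint torques, N m; "tool_pos": TCP position; "orientation": TCP orientation; "force": force on the tool from outside, world axes, zero at the start; "moment": the same for the moment, N m; "opening": finger opening in m; "gripper_force": force on a finger pad.
Only numpy, scipy, OpenCV 4.12 (cv2) and the standard library are available. Lean on these libraries where they do the work, as an engineer would, in place of code of your own. Each camera call takes 0.05 s, during which the arm holds its last target. There are 200 camera calls.

### The job

Put the laundry bottles away in the child-safe rack: draw the bolt back clear of the entry slot, then slide every bottle that is there in through the entry slot, body under the cover and cap above it, and round the corner into the wing marked with the strip of its own colour, past the corner so that the crossing is free. When all stand upright in their wings, push the bolt fully home into its keeper, and leave the other things on the counter where they are.

Things in the scene. Friction and masses are not known exactly. Their poses are not given: they have to be found in the camera images.
- rack: Fixed white rack, 170 x 300 mm (its x, y); top of its 8 mm cover at 102 mm, underside at 94. Through the cover runs a T-shaped slot 34 mm wide; bottles stand on the counter below, so can be raised 16 mm at most there. Origin: on the counter under the crossing of the T; entry lane along its -x axis, wings along its +y and -y. Cover spans x -105 to 65, y -150 to 150 mm; mouth faces roughly world -y.
- mouth (a point): Centre of the open mouth of the entry lane, on the counter, at x = -105 mm, y = 0 of the rack. Only here can bottles go in: plywood walls under the cover form a channel 56 mm wide for the bodies all along below the slot, which leaves 34 mm for neck and cap. The lane runs straight from here along the rack's x axis to the crossing.
- wing_plus (a point): Centre of the wing of the slot on the rack's +y side, on the counter, at x = 0, y = 75 mm of the rack. The wing runs straight along the rack's y axis from the crossing; the slot ends at y = 122 mm, so a bottle's axis can get to 110 mm. It takes two bottles one behind the other, e.g. at y = 104 and 54 mm.
- wing_minus (a point): The same for the wing on the rack's -y side: x = 0, y = -75 mm of the rack; the slot ends at y = -122 mm.
- bolt (a joint): Steel barrel bolt on top of the cover across the mouth of the slot, sliding along the rack's y axis in a copper barrel. 0 = fully drawn (tip 3 mm clear of the slot's edge), 0.060 m = fully home in the copper keeper beyond the slot. Growing values move it to the rack's +y. Resists with about 2.5 N, stays where left. Across the slot it bars the way of the bottles' caps.
- bolt_knob (a point): Grip point of the bolt's upright steel knob, 14 mm in diameter: on its axis, 144 mm above the counter, 16 mm below its top; barrel and keeper beside it reach up to 120 mm. In the rack's frame at x = -85 mm, y = -90 mm plus the joint value. Can be pinched from above and moved straight along the rack's y axis.
- blue_strip: Blue marker strip 70 x 16 x 2 mm stuck flat on the rack's cover beside one wing of the slot, at x = 45 mm, y = +80 or -80 mm of the rack (changes from start to start): marks the wing for blue bottles. Origin: centre of its underside.
- yellow_strip: Yellow marker strip, same size, beside the other wing: marks the wing for yellow bottles. Origin: centre of its underside.
- blue_a: 120 ml dosing bottle, blue all over with a white paper label; may be absent. Origin: centre of its underside; z up its axis. Body a cylinder 44 mm in diameter up to 78 mm; above it a neck with tall cap 24 mm in diameter, reaching to 160 mm (top): grip it here, from above. About 0.15 kg, heavy at the foot, slides easily. Stands on the counter (z = 0).
- blue_b: 120 ml dosing bottle, blue all over with a white paper label; may be absent. Origin: centre of its underside; z up its axis. Body a cylinder 44 mm in diameter up to 78 mm; above it a neck with tall cap 24 mm in diameter, reaching to 160 mm (top): grip it here, from above. About 0.15 kg, heavy at the foot, slides easily. Stands on the counter (z = 0).
- yellow_a: 120 ml dosing bottle, yellow all over with a white paper label; may be absent. Origin: centre of its underside; z up its axis. Body a cylinder 44 mm in diameter up to 78 mm; above it a neck with tall cap 24 mm in diameter, reaching to 160 mm (top): grip it here, from above. About 0.15 kg, heavy at the foot, slides easily. Stands on the counter (z = 0).
- yellow_b: 120 ml dosing bottle, yellow all over with a white paper label; may be absent. Origin: centre of its underside; z up its axis. Body a cylinder 44 mm in diameter up to 78 mm; above it a neck with tall cap 24 mm in diameter, reaching to 160 mm (top): grip it here, from above. About 0.15 kg, heavy at the foot, slides easily. Stands on the counter (z = 0).
- soap: Bystander: amber soap dispenser with black pump, 60 mm in diameter, 158 mm high. Origin: centre of its underside.
- cup: Bystander: white ceramic cup, 70 mm across, 60 mm high. Origin: centre of its underside.
- peg_tray: Bystander: grey tray of clothes pegs, 120 x 160 x 40 mm. Origin: centre of its underside.
Things that resemble listed ones, but are neither listed nor needed, are in the scene too. What is shaped like the yellow_b but purple or turquoise is not meant.

How it is judged:
By the outcome, as a careful person would: the job done as asked, in the order asked, and still so for the second after the job is handed in, with the robot touching nothing.
Of blue_a, blue_b, yellow_a, yellow_b only 3 to 4 are there at a start; the rules pass over those that are not, and their reading is None.
At some moment in a run one of blue_a, blue_b, yellow_a, yellow_b may be knocked a few centimetres aside while the robot is not near it.
Once in a run the grip may slacken for a moment while it holds something.
It also fails if it takes over 210 s, if anything falls off the work surface, if the arm or the gripper's body presses on something with over 40 N, if the wrist force passes 120 N, or if a joint passes its speed limit or range.

## Working session

There is one attempt and no reset: what is moved stays moved. The work goes in short steps, Python scripts to look and compute and a shell command to move; the robot and the scene stay as the last step left them, time stands still between calls to the robot, and variables do not carry over. Pictures are saved under pics/ and viewed, at most 14 in all, crops included, and the job is handed in when it is done.

```bash
mkdir -p pics
python3 - <<'E'
from plant import ctrl
import cv2
for n in("top","side"):
    s=ctrl.snapshot(n); cv2.imwrite(f"pics/{n}0.png",s["color"][:,:,::-1]); print(n,s["intrinsics"],s["R"],s["t"])
o=ctrl.get_obs();print(o, ctrl.finger_overhang)
E
```

```text
top [[409.46118934   0.         314.82617874]
 [  0.         409.46118934 197.41957039]
 [  0.           0.           1.        ]] [[ 0.1379018  -0.99044138  0.00299306]
 [-0.96562845 -0.13511804 -0.22204685]
 [ 0.2203288   0.02773047 -0.9750314 ]] [-0.18695612  0.5258175   1.17647388]
side [[423.11558343   0.         318.77835674]
 [  0.         423.11558343 203.58407991]
 [  0.           0.           1.        ]] [[-0.99500133 -0.09941063 -0.009481  ]
 [-0.06175809  0.68717337 -0.72386373]
 [ 0.07847484 -0.71965984 -0.68987783]] [0.51653283 0.20635308 1.22806295]
{'clock': 0.1, 'joint_pos': array([ 8.06214285e+01,  2.05887051e+01,  6.40539248e-01, -1.70520065e-02,
       -7.01385328e+01, -1.65082427e+01]), 'qvel': array([-0.02962742, -0.00320403,  0.1154437 ,  0.05775571,  0.01042378,
       -0.09062181]), 'tau': array([-9.89323671e-04, -5.84162378e+01,  2.93752509e+01,  7.01550186e+00,
        1.01575954e-02, -6.23212850e-05]), 'tool_pos': array([0.29453578, 0.60689912, 0.24771454]), 'orientation': array([ 1.79912320e+02, -9.26773643e-03, -2.58926126e+01]), 'force': array([0.356089  , 1.20779119, 0.71293352]), 'moment': array([ 0.01516737, -0.00197031, -0.02638991]), 'gripper_force': 0.0, 'opening': 0.08750497746542212} 0.022
```

View pics/top0.png

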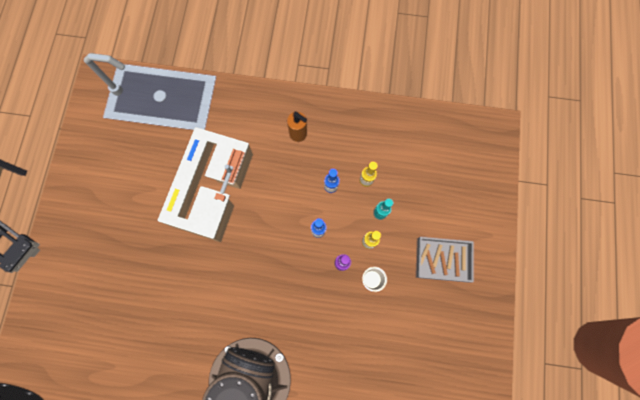

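View pics/side0.png

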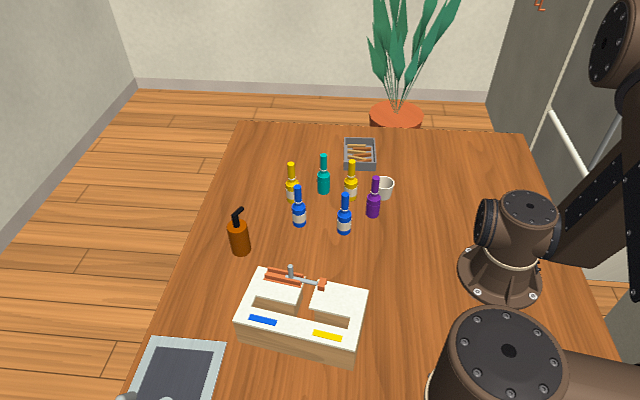

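The top view shows the rack at about (205,185). The yellow strip is at (173,200) and the blue at (193,150), and the bolt is home across the mouth at (225,180). Blue bottles are at (331,180) and (318,228), yellow ones at (369,173) and (372,239). The teal and purple bottles are decoys. The side view agrees: all four bottles are there.

```bash
cat > h.py <<'E'
from plant import ctrl
import cv2, numpy as np
def cast(s,uv,z):
    uv=np.atleast_2d(np.float64(uv)); K,R,t=s["intrinsics"],s["R"],s["t"]
    d=(np.c_[uv,np.ones(len(uv))]@np.linalg.inv(K).T)@R; c=-R.T@t
    return c[:2]+d[:,:2]*((z-c[2])/d[:,2])[:,None]
def cam(s): return -s["R"].T@s["t"]
def blobs(s,lo,hi,amin=12):
    hsv=cv2.cvtColor(s["color"],cv2.COLOR_RGB2HSV); m=cv2.inRange(hsv,np.array(lo),np.array(hi))
    n,l,st,ce=cv2.connectedComponentsWithStats(m)
    return [(np.argwhere(l==i)[:,::-1],ce[i]) for i in range(1,n) if st[i,4]>=amin]
COL=dict(blue=((105,150,60),(125,255,255)),yellow=((22,180,120),(32,255,255)))
def captop(s,px,ztop=.16,r=.012):
    "axis from the blob's end farthest along the image of +z (cap rim), cast on cap-top plane"
    K,R=s["intrinsics"],s["R"]; P=px.mean(0); g=cast(s,P,.1)[0]
    pr=lambda z:(lambda q:q[:2]/q[2])(K@(R@np.r_[g,z]+s["t"]))
    u=pr(.16)-pr(.05); u/=np.linalg.norm(u)
    a=px@u; tip=px[a>a.max()-3]            # last pixels along the axis
    lat=np.array([-u[1],u[0]]); l=tip@lat
    p=u*(a.max()+.4)+lat*(l.min()+l.max())/2
    w=cast(s,p,ztop)[0]; d=w-cam(s)[:2]; return w-r*d/np.linalg.norm(d),len(px)
def show():
    o=ctrl.get_obs(); print("t",round(o["clock"],1),"pos",o["tool_pos"].round(4),"rpy",o["orientation"].round(2),"open",round(o["opening"],4),"F",o["force"].round(1),"gf",round(o["gripper_force"],1)); return o
E
python3 - <<'E'
from h import *
S={n:ctrl.snapshot(n) for n in("top","side")}
for n,s in S.items():
    for c,(lo,hi) in COL.items():
        for px,ce in blobs(s,lo,hi):
            w,k=captop(s,px); print(n,c,ce.round(1),k,"cap",w.round(4),"strip-plane",cast(s,ce,.104)[0].round(4))
    hsv=cv2.cvtColor(s["color"],cv2.COLOR_RGB2HSV); m=cv2.inRange(hsv,np.array((0,0,175)),np.array((179,40,255)))
    if n=="top": m[:,:150]=0;m[:,260:]=0;m[:120]=0;m[250:]=0
    else: m[:255]=0; m[:,:225]=0;m[:,380:]=0
    px=np.argwhere(m)[:,::-1]; w=np.float32(cast(s,px,.102)); 
    r=cv2.minAreaRect(w); print(n,"rack",r,cv2.boxPoints(r).round(4).tolist())
    cr=s["color"][110:260,140:270] if n=="top" else s["color"][250:380,220:380]
    cv2.imwrite(f"pics/{n}crop.png",cv2.resize(cr[:,:,::-1],None,fx=4.5,fy=4,interpolation=cv2.INTER_CUBIC))
E
```

```text
top blue [192.6 149.5] 67 cap [0.632  0.2416] strip-plane [0.6311 0.2677]
top blue [331.7 178.7] 154 cap [ 0.6013 -0.1552] strip-plane [ 0.5994 -0.155 ]
top blue [318.2 226.5] 145 cap [ 0.4549 -0.1361] strip-plane [ 0.4535 -0.1352]
top yellow [369.9 171.3] 160 cap [ 0.6382 -0.2638] strip-plane [ 0.6374 -0.2637]
top yellow [172.6 199.6] 56 cap [0.4687 0.2671] strip-plane [0.4728 0.2937]
top yellow [372.5 237.9] 140 cap [ 0.4448 -0.2936] strip-plane [ 0.4424 -0.2924]
top rack ((0.5668384432792664, 0.2818116545677185), (0.30965471267700195, 0.33184412121772766), 80.59626007080078) [[0.37779998779296875, 0.15620000660419464], [0.7052000164985657, 0.10199999809265137], [0.7558000087738037, 0.4074000120162964], [0.4284000098705292, 0.4616999924182892]]
side blue [297.4 192.8] 106 cap [ 0.599  -0.1539] strip-plane [ 0.6046 -0.1861]
side blue [344.8 200.3] 117 cap [ 0.453  -0.1312] strip-plane [ 0.4535 -0.1646]
side blue [298.2 208.5] 138 cap [ 0.5864 -0.0742] strip-plane [ 0.5926 -0.1156]
side blue [344.  216.2] 140 cap [ 0.4516 -0.055 ] strip-plane [ 0.4522 -0.0956]
side blue [299.4 224.4]
[... 360 characters left out ...]
3 -0.2985]
side yellow [350.4 182.6] 124 cap [ 0.44   -0.2004] strip-plane [ 0.4401 -0.2499]
side yellow [291.  184.5] 97 cap [ 0.6187 -0.1747] strip-plane [ 0.6307 -0.2237]
side yellow [352.3 198.2] 22 cap [ 0.4304 -0.1158] strip-plane [ 0.4308 -0.1763]
side yellow [290.2 200.7] 23 cap [ 0.6107 -0.0913] strip-plane [ 0.6219 -0.1477]
side yellow [327.2 335.3] 178 cap [0.4824 0.3241] strip-plane [0.4691 0.2955]
side rack ((0.5410007834434509, 0.23470431566238403), (0.2609099745750427, 0.2993360757827759), 80.56825256347656) [[0.3720000088214874, 0.13050000369548798], [0.6672999858856201, 0.08150000125169754], [0.7099999785423279, 0.33889999985694885], [0.4147000014781952, 0.3878999948501587]]
```

View pics/topcrop.png

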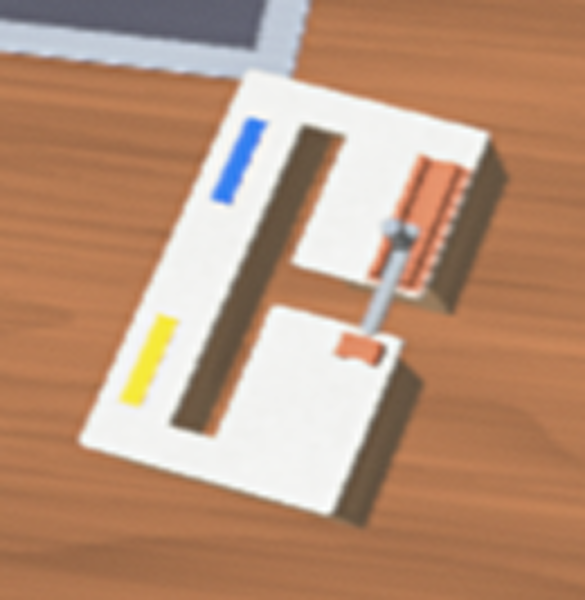

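View pics/sidecrop.png

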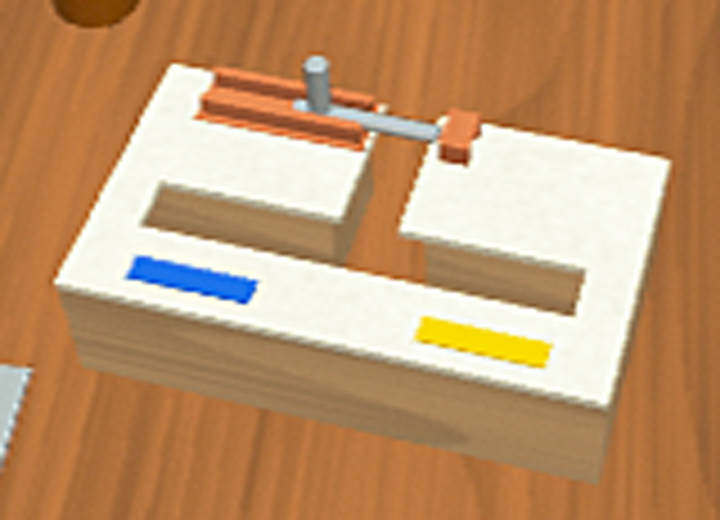

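```bash
cat >> h.py <<'E'
O=np.array([.5426,.2371]);YAW=np.radians(80.56)
X=np.array([np.cos(YAW),np.sin(YAW)]);Y=np.array([-X[1],X[0]])
def rk(w): d=np.asarray(w)-O; return np.stack([d@X,d@Y],-1)
E
python3 - <<'E'
from h import *
f=lambda n,a,off,z:print(n,z,(rk(cast(ctrl.snapshot(n),np.array(a)/[4.5,4]+off,z))*1000).round(1).tolist())
f("top",[(252,70),(490,132),(80,440),(333,515),(293,263),(270,305),(324,132),(192,430)],(140,110),.102)
f("top",[(399,230)],(140,110),.16)
f("side",[(172,65),(672,160),(57,283),(608,405),(342,218),(400,235)],(220,250),.102)
f("side",[(316,61)],(220,250),.16)
show()
E
```

```text
top 0.102 [[61.0, -151.6], [-108.1, -152.7], [63.6, 146.4], [-109.3, 148.8], [-19.1, -17.8], [-16.2, 16.5], [-2.6, -119.5], [-1.9, 118.3]]
top 0.16 [[-93.9, -49.2]]
side 0.102 [[-103.6, -146.0], [-104.4, 154.1], [65.6, -146.1], [66.5, 152.4], [-16.2, -13.0], [-12.7, 21.1]]
side 0.16 [[-86.0, -47.1]]
t 0.4 pos [0.2947 0.6072 0.2484] rpy [179.99  -0.   -25.89] open 0.0872 F [ 0.3 -0.7 -0.2] gf 0.0
```

```bash
cat >> h.py <<'E'
O=O-.001*X+.0006*Y
def st():
    o=ctrl.get_obs(); r=rk(o["tool_pos"][:2])*1000
    print("t %.1f rack x %.1f y %.1f z %.1f yaw %.2f tilt %.1f %.1f open %.1f gf %.0f F %s"%(o["clock"],*r,o["tool_pos"][2]*1000,o["orientation"][2],abs(o["orientation"][0])-180,o["orientation"][1],o["opening"]*1000,o["gripper_force"],o["force"].round(1)))
    return r
E
cat > s <<'E'
python3 -c 'from h import *; st()'
E
chmod +x s
python3 -m creep '[{"grip":0,"delta_pos":[0,0,0],"rotation":[0,0,-0.09]},{"grip":0,"delta_pos":[0,0,0],"rotation":[0,0,-0.183]},{"grip":0,"delta_pos":[0,0,0],"rotation":[0,0,-0.183]},{"grip":0,"delta_pos":[0,0,0],"rotation":[0,0,-0.183]}]' && ./s
python3 -m creep '[{"grip":0,"delta_pos":[0.25,0.25,0],"rotation":[0,0,0]},{"grip":0,"delta_pos":[0.5,0.5,0],"rotation":[0,0,0]},{"grip":0,"delta_pos":[0.75,0.75,0],"rotation":[0,0,0]},{"grip":0,"delta_pos":[1,1,0],"rotation":[0,0,0]}]' && ./s
```

```text
clock: 0.8
tool_pos: [0.2947, 0.6072, 0.2486]
orientation: [-180.0, 0.0, -9.7]
force: [-0.3, 0.3, 0.5]
opening: 0.0877
gripper_force: 0.0
t 0.8 rack x 325.5 y 304.7 z 248.6 yaw -9.67 tilt -0.0 0.0 open 87.7 gf 0 F [-0.3  0.3  0.5]
clock: 1.2
tool_pos: [0.3775, 0.4911, 0.2486]
orientation: [-180.0, -0.0, -9.6]
force: [0.5, -0.1, 0.2]
opening: 0.0875
gripper_force: 0.0
t 1.2 rack x 224.5 y 203.9 z 248.6 yaw -9.63 tilt -0.0 -0.0 open 87.5 gf 0 F [ 0.5 -0.1  0.2]
```

```bash
python3 -m creep '[{"grip":0,"delta_pos":[0.4,0.5,0],"rotation":[0,0,0]},{"grip":0,"delta_pos":[0.8,1,0],"rotation":[0,0,0]}]' >/dev/null
python3 -m creep '[{"grip":0,"delta_pos":[0.4,0.5,0],"rotation":[0,0,0]},{"grip":0,"delta_pos":[0.8,1,0],"rotation":[0,0,0]}]' >/dev/null
python3 -m creep '[{"grip":0,"delta_pos":[0.4,0.5,0],"rotation":[0,0,0]},{"grip":0,"delta_pos":[0.8,1,0],"rotation":[0,0,0]},{"grip":0,"delta_pos":[0.9,1,0],"rotation":[0,0,0]},{"grip":0.4,"delta_pos":[0.9,1,0],"rotation":[0,0,0]},{"grip":0.5,"delta_pos":[0.9,1,0],"rotation":[0,0,0]}]' >/dev/null
./s
python3 - <<'E'
from h import *
a=[]
for n in("top","side"):
    c=ctrl.snapshot(n)["color"][:,:,::-1]
    c=c[110:240,140:300] if n=="top" else c[200:330,220:380]
    a.append(cv2.resize(c,None,fx=4,fy=4,interpolation=cv2.INTER_CUBIC)[:, :400 if 0 else 640])
cv2.imwrite("pics/knob.png",cv2.resize(cv2.vconcat(a),None,fx=.57,fy=.57))
E
```

```text
t 2.1 rack x -31.4 y -10.9 z 248.4 yaw -9.71 tilt -0.0 0.0 open 76.8 gf 0 F [-0.2  0.1  0.2]
```

View pics/knob.png

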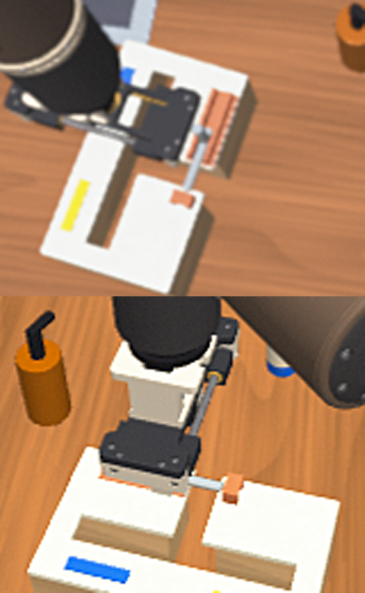

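The gripper hangs just behind the knob. The knob is at about (205,132) in the upper half of this picture, still part way home. I'll go over it next and then down.

```bash
python3 -m creep '[{"grip":0.4,"delta_pos":[0.12,0.18,0],"rotation":[0,0,0]},{"grip":0.4,"delta_pos":[0.24,0.36,0],"rotation":[0,0,0]},{"grip":0.4,"delta_pos":[0.37,0.54,0],"rotation":[0,0,0]},{"grip":0.4,"delta_pos":[0.37,0.54,0],"rotation":[0,0,0]},{"grip":0.4,"delta_pos":[0.37,0.54,0],"rotation":[0,0,0]}]' >/dev/null
./s
python3 -m creep '[{"grip":0.4,"delta_pos":[0,0,0.25],"rotation":[0,0,0]},{"grip":0.4,"delta_pos":[0,0,0.5],"rotation":[0,0,0]},{"grip":0.4,"delta_pos":[0,0,0.75],"rotation":[0,0,0]},{"grip":0.4,"delta_pos":[0,0,1],"rotation":[0,0,0]},{"grip":0.4,"delta_pos":[0,0,1],"rotation":[0,0,0]}]' >/dev/null
./s
python3 -m creep '[{"grip":0.6,"delta_pos":[0,0,0],"rotation":[0,0,0]},{"grip":0.8,"delta_pos":[0,0,0],"rotation":[0,0,0]},{"grip":1,"delta_pos":[0,0,0],"rotation":[0,0,0]},{"grip":1,"delta_pos":[0,0,0],"rotation":[0,0,0]},{"grip":1,"delta_pos":[0,0,0],"rotation":[0,0,0]}]' >/dev/null
./s
```

```text
t 2.7 rack x -83.8 y -47.0 z 248.6 yaw -9.43 tilt -0.0 0.0 open 52.6 gf 0 F [0.3 0.2 0.2]
t 3.2 rack x -84.6 y -44.9 z 145.3 yaw -9.38 tilt -0.2 0.3 open 52.4 gf 0 F [-0.8  0.9  0.9]
t 3.7 rack x -84.4 y -47.6 z 149.2 yaw -9.42 tilt -0.0 -0.0 open 18.4 gf 0 F [-0.  -0.1 -0.1]
```

```bash
python3 -m creep '[{"grip":1,"delta_pos":[0,0,0],"rotation":[0,0,0]},{"grip":1,"delta_pos":[0,0,0],"rotation":[0,0,0]},{"grip":1,"delta_pos":[0,0,0],"rotation":[0,0,0]}]' >/dev/null
./s
python3 -m creep '[{"grip":1,"delta_pos":[0.1,0,0],"rotation":[0,0,0]},{"grip":1,"delta_pos":[0.2,0,0],"rotation":[0,0,0]},{"grip":1,"delta_pos":[0.3,0,0],"rotation":[0,0,0]},{"grip":1,"delta_pos":[0.38,0,0],"rotation":[0,0,0]},{"grip":1,"delta_pos":[0.38,0,0],"rotation":[0,0,0]}]' >/dev/null
./s
python3 -m creep '[{"grip":1,"delta_pos":[0.02,0,0],"rotation":[0,0,0]},{"grip":1,"delta_pos":[0.05,0,0],"rotation":[0,0,0]},{"grip":1,"delta_pos":[0.05,0,0],"rotation":[0,0,0]},{"grip":1,"delta_pos":[0.05,0,0],"rotation":[0,0,0]}]' >/dev/null
./s
```

```text
t 4.0 rack x -84.7 y -47.6 z 149.0 yaw -9.42 tilt -0.0 -0.0 open 13.3 gf 30 F [-1.  -1.2  4. ]
t 4.5 rack x -84.7 y -87.4 z 149.0 yaw -9.42 tilt -0.0 -0.1 open 13.3 gf 30 F [ 2.2 -3.3  4.5]
t 4.9 rack x -84.8 y -88.3 z 149.0 yaw -9.42 tilt -0.0 0.2 open 13.2 gf 30 F [-14.1   2.9  14.4]
```

```bash
python3 -m creep '[{"grip":0.4,"delta_pos":[0,0,0],"rotation":[0,0,0]},{"grip":0.4,"delta_pos":[0,0,0],"rotation":[0,0,0]},{"grip":0.4,"delta_pos":[0,0,0],"rotation":[0,0,0]},{"grip":0.4,"delta_pos":[0,0,0],"rotation":[0,0,0]}]' >/dev/null
python3 -m creep '[{"grip":0.4,"delta_pos":[0,0,-0.2],"rotation":[0,0,0]},{"grip":0.4,"delta_pos":[0,0,-0.4],"rotation":[0,0,0]},{"grip":0.4,"delta_pos":[0,0.3,-0.7],"rotation":[0,0,0]},{"grip":0.4,"delta_pos":[0,0.6,-1],"rotation":[0,0,0]},{"grip":0.4,"delta_pos":[0,1,-1],"rotation":[0,0,0]}]' >/dev/null
./s
cat > look.py <<'E'
from h import *
import sys
a=[]
for n in("top","side"):
    s=ctrl.snapshot(n); cv2.imwrite(f"pics/{sys.argv[1]}_{n}.png",s["color"][:,:,::-1])
    for c,(lo,hi) in COL.items():
        B=blobs(s,lo,hi,20)
        for px,ce in B:
            w,k=captop(s,px); r=(rk(w)*1000).round(1)
            if r[0]<60 or n=="top": print(n,c,ce.round(),k,"cap rack",r,"world",w.round(3))
    a.append(s["color"][:,:,::-1])
cv2.imwrite(f"pics/{sys.argv[1]}.png",cv2.vconcat([cv2.resize(a[0][90:310,130:430],(600,440))[0:300],cv2.resize(a[1][150:390,200:450],(600,576))[0:300]]) if len(sys.argv)<3 else a[int(sys.argv[2])])
E
python3 look.py l1
```

```text
t 5.8 rack x -184.1 y -92.7 z 253.1 yaw -9.30 tilt -0.1 -0.4 open 52.4 gf 0 F [ 0.9 -0.4 -0. ]
top blue [192. 150.] 64 cap rack [ 20.5 -87.3] world [0.631 0.242]
top blue [332. 179.] 153 cap rack [-376.4 -122.8] world [ 0.601 -0.155]
top blue [318. 227.] 139 cap rack [-380.3   25. ] world [ 0.455 -0.135]
top yellow [370. 171.] 153 cap rack [-477.4 -177. ] world [ 0.638 -0.264]
top yellow [173. 200.] 49 cap rack [18.5 77.3] world [0.469 0.267]
top yellow [372. 238.] 102 cap rack [-536.     9.4] world [ 0.445 -0.291]
side blue [298. 196.] 57 cap rack [-355.4 -107.7] world [ 0.59  -0.132]
side blue [345. 200.] 117 cap rack [-377.    27.4] world [ 0.453 -0.131]
side blue [299. 209.] 121 cap rack [-300.4  -90.8] world [ 0.582 -0.075]
side blue [344. 216.] 141 cap rack [-302.1   41.2] world [ 0.452 -0.055]
side blue [299. 224.] 40 cap rack [-226.6  -67.8] world [0.572 0.002]
side blue [343. 232.] 40 cap rack [-226.4   56.6] world [0.449 0.022]
side yellow [351. 167.] 106 cap rack [-538.5   14.4] world [ 0.439 -0.293]
side yellow [350. 183.] 127 cap rack [-447.7   30.4] world [ 0.438 -0.2  ]
side yellow [352. 198.] 22 cap rack [-365.6   52.2] world [ 0.43  -0.116]
```

View pics/l1.png

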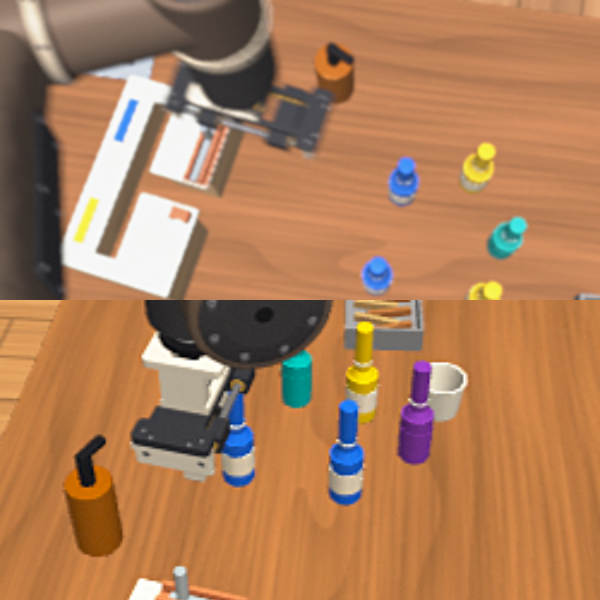

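The bolt is drawn and the slot is free; in the side half only its knob shows, at (180,580). All four bottles stand where I measured them. First I'll take the blue bottle at rack (-376,-122).

```bash
python3 -m creep '[{"grip":0.4,"delta_pos":[0.05,0.25,0],"rotation":[0,0,0]},{"grip":0.4,"delta_pos":[0.1,0.5,0],"rotation":[0,0,0]},{"grip":0.4,"delta_pos":[0.15,0.75,0],"rotation":[0,0,0]},{"grip":0.4,"delta_pos":[0.2,1,0],"rotation":[0,0,0]},{"grip":0.4,"delta_pos":[0.2,1,0],"rotation":[0,0,0]}]' >/dev/null
./s
python3 -m creep '[{"grip":0.4,"delta_pos":[0.05,0.3,0],"rotation":[0,0,0]},{"grip":0.4,"delta_pos":[0.08,0.6,0],"rotation":[0,0,0]},{"grip":0.4,"delta_pos":[0.08,0.91,0],"rotation":[0,0,0]},{"grip":0.4,"delta_pos":[0.08,0.91,0],"rotation":[0,0,0]},{"grip":0.4,"delta_pos":[0.08,0.91,0],"rotation":[0,0,0]}]' >/dev/null
./s
```

```text
t 6.4 rack x -286.8 y -110.8 z 248.0 yaw -9.56 tilt -0.0 0.0 open 52.7 gf 0 F [ 0.3 -0.6  0.2]
t 6.9 rack x -375.7 y -118.6 z 248.1 yaw -9.49 tilt -0.0 0.0 open 52.6 gf 0 F [ 0.4 -0.3 -0.1]
```

```bash
python3 -m creep '[{"grip":0.4,"delta_pos":[0.03,0,0.25],"rotation":[0,0,0]},{"grip":0.4,"delta_pos":[0.03,0,0.5],"rotation":[0,0,0]},{"grip":0.4,"delta_pos":[0.03,0,0.75],"rotation":[0,0,0]},{"grip":0.4,"delta_pos":[0.03,0,1],"rotation":[0,0,0]},{"grip":0.4,"delta_pos":[0.03,0,1],"rotation":[0,0,0]}]' >/dev/null
python3 -m creep '[{"grip":0.6,"delta_pos":[0,0,0],"rotation":[0,0,0]},{"grip":0.8,"delta_pos":[0,0,0],"rotation":[0,0,0]},{"grip":1,"delta_pos":[0,0,0],"rotation":[0,0,0]},{"grip":1,"delta_pos":[0,0,0],"rotation":[0,0,0]},{"grip":1,"delta_pos":[0,0,0],"rotation":[0,0,0]}]' >/dev/null
./s
python3 -m creep '[{"grip":1,"delta_pos":[0,0,0],"rotation":[0,0,0]},{"grip":1,"delta_pos":[0,0,-0.04],"rotation":[0,0,0]},{"grip":1,"delta_pos":[0,0,-0.04],"rotation":[0,0,0]}]' >/dev/null
./s
python3 -m creep '[{"grip":1,"delta_pos":[-0.2,-0.25,0],"rotation":[0,0,0]},{"grip":1,"delta_pos":[-0.4,-0.5,0],"rotation":[0,0,0]},{"grip":1,"delta_pos":[-0.6,-0.75,0],"rotation":[0,0,0]},{"grip":1,"delta_pos":[-0.8,-1,0],"rotation":[0,0,0]},{"grip":1,"delta_pos":[-0.8,-1,0],"rotation":[0,0,0]}]' >/dev/null
./s
```

```text
t 7.9 rack x -375.6 y -122.0 z 149.5 yaw -9.41 tilt -0.0 -0.1 open 23.5 gf 30 F [ 0.1 -0.2  3.3]
t 8.2 rack x -375.5 y -121.4 z 152.7 yaw -9.43 tilt -0.0 0.0 open 23.1 gf 30 F [ 0.8  0.2 -2.8]
t 8.7 rack x -273.7 y -39.2 z 152.4 yaw -9.30 tilt -0.0 0.1 open 23.4 gf 30 F [ 0.6  0.4 -0.9]
```

```bash
python3 -m creep '[{"grip":1,"delta_pos":[-0.1,-0.25,0],"rotation":[0,0,0]},{"grip":1,"delta_pos":[-0.2,-0.5,0],"rotation":[0,0,0]},{"grip":1,"delta_pos":[-0.3,-0.75,0],"rotation":[0,0,0]},{"grip":1,"delta_pos":[-0.4,-1,0],"rotation":[0,0,0]},{"grip":1,"delta_pos":[-0.4,-1,0],"rotation":[0,0,0]}]' >/dev/null
./s
python3 -m creep '[{"grip":1,"delta_pos":[0,0,0],"rotation":[0,0,0]}]' >/dev/null
./s
python3 look.py l2 |grep blue; python3 -c "
import cv2
a=cv2.imread('pics/l2_side.png')[190:340,220:420];b=cv2.imread('pics/l2_top.png')[120:270,150:350]
cv2.imwrite('pics/l2c.png',cv2.resize(cv2.vconcat([a,b]),None,fx=2,fy=2,interpolation=cv2.INTER_CUBIC))"
```

```text
t 9.2 rack x -173.6 y -0.9 z 152.5 yaw -9.30 tilt -0.0 0.0 open 23.5 gf 30 F [-0.1  0.4 -1.5]
t 9.3 rack x -175.3 y -1.3 z 152.4 yaw -9.34 tilt -0.0 0.0 open 23.0 gf 30 F [-0.2 -0.5 -2.5]
top blue [318. 227.] 141 cap rack [-380.3   25. ] world [ 0.455 -0.135]
side blue [342. 218.] 70 cap rack [-287.6   35.9] world [ 0.459 -0.042]
side blue [343. 232.] 40 cap rack [-226.4   56.6] world [0.449 0.022]
side blue [318. 266.] 139 cap rack [-105.8   18.8] world [0.506 0.135]
```

View pics/l2c.png

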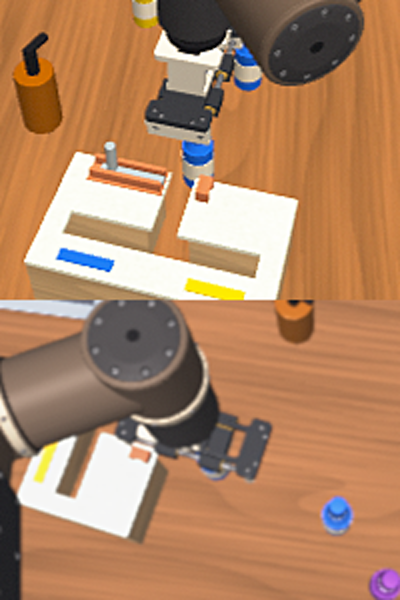

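The bottle hangs upright in front of the mouth, at (198,160) in the upper half, and the bolt is clear of the slot. I'll check how it lines up sideways with the slot in the same camera.

Run:
```python
from h import *
s=ctrl.snapshot("side")
px,ce=[b for b in blobs(s,*COL["blue"],60) if abs(b[1][0]-318)<8 and b[1][1]>250][0]
for z in(.05,.065,.08): print(z,(rk(cast(s,ce,z))*1000).round(1))
print(px.min(0),px.max(0))
```

```text
0.05 [[-183.2   -3.3]]
0.065 [[-1.719e+02 -1.000e-01]]
0.08 [[-160.6    3.2]]
[311 260] [325 272]
```

```bash
python3 -m creep '[{"grip":1,"delta_pos":[-0.03,0,0],"rotation":[0,0,0]},{"grip":1,"delta_pos":[-0.03,-0.2,0],"rotation":[0,0,0]},{"grip":1,"delta_pos":[-0.03,-0.4,0],"rotation":[0,0,0]},{"grip":1,"delta_pos":[-0.03,-0.6,0],"rotation":[0,0,0]},{"grip":1,"delta_pos":[-0.03,-0.6,0],"rotation":[0,0,0]}]' >/dev/null
./s
python3 -m creep '[{"grip":1,"delta_pos":[0,-0.15,0],"rotation":[0,0,0]},{"grip":1,"delta_pos":[0,-0.3,0],"rotation":[0,0,0]},{"grip":1,"delta_pos":[0,-0.45,0],"rotation":[0,0,0]},{"grip":1,"delta_pos":[0,-0.6,0],"rotation":[0,0,0]},{"grip":1,"delta_pos":[0,-0.6,0],"rotation":[0,0,0]}]' >/dev/null
./s
```

```text
t 9.9 rack x -113.7 y 1.1 z 152.6 yaw -9.36 tilt -0.0 -0.0 open 23.1 gf 30 F [ 0.8 -0.6 -2.6]
t 10.4 rack x -53.3 y 1.3 z 152.5 yaw -9.32 tilt -0.0 -0.0 open 23.2 gf 30 F [-0.5 -0.  -1.5]
```

```bash
python3 -m creep '[{"grip":1,"delta_pos":[0,-0.2,0],"rotation":[0,0,0]},{"grip":1,"delta_pos":[0,-0.4,0],"rotation":[0,0,0]},{"grip":1,"delta_pos":[0,-0.55,0],"rotation":[0,0,0]},{"grip":1,"delta_pos":[0,-0.55,0],"rotation":[0,0,0]},{"grip":1,"delta_pos":[0,-0.55,0],"rotation":[0,0,0]}]' >/dev/null
./s
python3 -m creep '[{"grip":1,"delta_pos":[0.15,0,0],"rotation":[0,0,0]},{"grip":1,"delta_pos":[0.3,0,0],"rotation":[0,0,0]},{"grip":1,"delta_pos":[0.45,0,0],"rotation":[0,0,0]},{"grip":1,"delta_pos":[0.6,0,0],"rotation":[0,0,0]},{"grip":1,"delta_pos":[0.6,0,0],"rotation":[0,0,0]}]' >/dev/null
./s
python3 -m creep '[{"grip":1,"delta_pos":[0.15,0,0],"rotation":[0,0,0]},{"grip":1,"delta_pos":[0.3,0,0],"rotation":[0,0,0]},{"grip":1,"delta_pos":[0.43,0,0],"rotation":[0,0,0]},{"grip":1,"delta_pos":[0.43,0,0],"rotation":[0,0,0]},{"grip":1,"delta_pos":[0.43,0,0],"rotation":[0,0,0]}]' >/dev/null
./s
```

```text
t 10.9 rack x 0.0 y 1.8 z 152.2 yaw -9.37 tilt -0.0 0.0 open 23.7 gf 30 F [-0.5 -0.7 -1.8]
t 11.4 rack x -1.1 y -61.0 z 152.1 yaw -9.52 tilt -0.0 -0.0 open 23.4 gf 30 F [-0.5 -0.7 -2.4]
t 11.9 rack x -1.0 y -101.4 z 152.0 yaw -9.47 tilt -0.0 0.0 open 23.5 gf 30 F [-0.5  0.4 -2.6]
```

```bash
python3 -m creep '[{"grip":1,"delta_pos":[0,0,0.035],"rotation":[0,0,0]},{"grip":1,"delta_pos":[0,0,0.035],"rotation":[0,0,0]},{"grip":0.4,"delta_pos":[0,0,0.035],"rotation":[0,0,0]},{"grip":0.4,"delta_pos":[0,0,0.035],"rotation":[0,0,0]},{"grip":0.4,"delta_pos":[0,0,0.035],"rotation":[0,0,0]}]' >/dev/null
./s
python3 -m creep '[{"grip":0.4,"delta_pos":[0,0,0],"rotation":[0,0,0]},{"grip":0.4,"delta_pos":[0,0,-0.3],"rotation":[0,0,0]},{"grip":0.4,"delta_pos":[0,0,-0.6],"rotation":[0,0,0]},{"grip":0.4,"delta_pos":[-0.3,0.3,-1],"rotation":[0,0,0]},{"grip":0.4,"delta_pos":[-0.6,0.6,-1],"rotation":[0,0,0]}]' >/dev/null
./s
python3 -m creep '[{"grip":0.4,"delta_pos":[-0.1,0.25,0],"rotation":[0,0,0]},{"grip":0.4,"delta_pos":[-0.2,0.5,0],"rotation":[0,0,0]},{"grip":0.4,"delta_pos":[-0.3,0.75,0],"rotation":[0,0,0]},{"grip":0.4,"delta_pos":[-0.4,1,0],"rotation":[0,0,0]},{"grip":0.4,"delta_pos":[-0.4,1,0],"rotation":[0,0,0]}]' >/dev/null
python3 -m creep '[{"grip":0.4,"delta_pos":[-0.05,0.25,0],"rotation":[0,0,0]},{"grip":0.4,"delta_pos":[-0.1,0.5,0],"rotation":[0,0,0]},{"grip":0.4,"delta_pos":[-0.15,0.75,0],"rotation":[0,0,0]},{"grip":0.4,"delta_pos":[-0.2,1,0],"rotation":[0,0,0]},{"grip":0.4,"delta_pos":[-0.2,1,0],"rotation":[0,0,0]}]' >/dev/null
./s;python3 look.py l3
```

```text
t 12.4 rack x -0.4 y -101.2 z 149.2 yaw -9.40 tilt -0.0 -0.0 open 41.7 gf 0 F [ 0.5 -0.6  0.8]
t 12.9 rack x -59.4 y -43.2 z 252.4 yaw -9.36 tilt -0.1 -0.3 open 52.6 gf 0 F [ 0.5 -0.4  0.6]
t 13.9 rack x -262.2 y 19.0 z 249.3 yaw -9.51 tilt -0.0 -0.0 open 52.2 gf 0 F [ 0.   0.1 -0.3]
top blue [318. 227.] 140 cap rack [-380.3   25. ] world [ 0.455 -0.135]
top yellow [370. 171.] 154 cap rack [-477.4 -177. ] world [ 0.638 -0.264]
top yellow [371. 239.] 100 cap rack [-536.     9.4] world [ 0.445 -0.291]
side blue [346. 202.] 71 cap rack [-378.3   34.5] world [ 0.446 -0.131]
side blue [344. 216.] 137 cap rack [-302.1   41.2] world [ 0.452 -0.055]
side blue [343. 232.] 40 cap rack [-226.4   56.6] world [0.449 0.022]
side blue [261. 298.] 223 cap rack [  0.9 -98.8] world [0.639 0.221]
side yellow [291. 170.] 112 cap rack [-474.6 -173. ] world [ 0.635 -0.26 ]
side yellow [292. 185.] 129 cap rack [-392.8 -143.2] world [ 0.619 -0.175]
side yellow [352. 183.] 98 cap rack [-445.9   35.6] world [ 0.434 -0.198]
side yellow [352. 198.] 22 cap rack [-365.6   52.2] world [ 0.43  -0.116]
side yellow [293. 201.] 42 cap rack [-311.2 -113.5] world [ 0.603 -0.089]
```

View pics/l3_side.png

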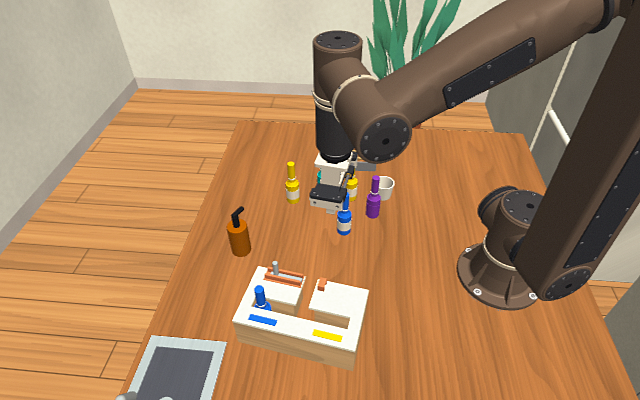

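Blue 1 stands upright in the blue wing, its cap at (260,290). Next is the second blue, under the gripper at (344,215).

```bash
python3 -m creep '[{"grip":0.4,"delta_pos":[-0.02,0.25,0],"rotation":[0,0,0]},{"grip":0.4,"delta_pos":[-0.04,0.5,0],"rotation":[0,0,0]},{"grip":0.4,"delta_pos":[-0.04,0.75,0],"rotation":[0,0,0]},{"grip":0.4,"delta_pos":[-0.04,1,0],"rotation":[0,0,0]},{"grip":0.4,"delta_pos":[-0.04,1,0],"rotation":[0,0,0]}]' >/dev/null
python3 -m creep '[{"grip":0.4,"delta_pos":[0,0.15,0],"rotation":[0,0,0]},{"grip":0.4,"delta_pos":[0,0.15,0],"rotation":[0,0,0]},{"grip":0.4,"delta_pos":[0,0.15,0],"rotation":[0,0,0]}]' >/dev/null
./s
```

```text
t 14.8 rack x -374.9 y 22.1 z 249.0 yaw -9.42 tilt -0.0 0.0 open 52.5 gf 0 F [-0.4  0.6 -1. ]
```

```bash
python3 -m creep '[{"grip":0.4,"delta_pos":[-0.025,0.04,0.25],"rotation":[0,0,0]},{"grip":0.4,"delta_pos":[-0.025,0.04,0.5],"rotation":[0,0,0]},{"grip":0.4,"delta_pos":[-0.025,0.04,0.75],"rotation":[0,0,0]},{"grip":0.4,"delta_pos":[-0.025,0.04,1],"rotation":[0,0,0]},{"grip":0.4,"delta_pos":[-0.025,0.04,1],"rotation":[0,0,0]}]' >/dev/null
python3 -m creep '[{"grip":0.6,"delta_pos":[0,0,0],"rotation":[0,0,0]},{"grip":0.8,"delta_pos":[0,0,0],"rotation":[0,0,0]},{"grip":1,"delta_pos":[0,0,0],"rotation":[0,0,0]},{"grip":1,"delta_pos":[0,0,0],"rotation":[0,0,0]},{"grip":1,"delta_pos":[0,0,0],"rotation":[0,0,0]}]' >/dev/null
./s
python3 -m creep '[{"grip":1,"delta_pos":[0,0,0],"rotation":[0,0,0]},{"grip":1,"delta_pos":[0,0,-0.04],"rotation":[0,0,0]},{"grip":1,"delta_pos":[0,0,-0.04],"rotation":[0,0,0]}]' >/dev/null
./s
python3 -m creep '[{"grip":1,"delta_pos":[0.05,-0.25,0],"rotation":[0,0,0]},{"grip":1,"delta_pos":[0.1,-0.5,0],"rotation":[0,0,0]},{"grip":1,"delta_pos":[0.12,-0.75,0],"rotation":[0,0,0]},{"grip":1,"delta_pos":[0.12,-1,0],"rotation":[0,0,0]},{"grip":1,"delta_pos":[0.12,-1,0],"rotation":[0,0,0]}]' >/dev/null
./s
python3 -m creep '[{"grip":1,"delta_pos":[0.05,-0.25,0],"rotation":[0,0,0]},{"grip":1,"delta_pos":[0.1,-0.5,0],"rotation":[0,0,0]},{"grip":1,"delta_pos":[0.12,-0.75,0],"rotation":[0,0,0]},{"grip":1,"delta_pos":[0.12,-1,0],"rotation":[0,0,0]},{"grip":1,"delta_pos":[0.12,-1,0],"rotation":[0,0,0]}]' >/dev/null
./s
cat > body.py <<'E'
from h import *
import sys
s=ctrl.snapshot("side")
for px,ce in blobs(s,*COL[sys.argv[1]],30):
    if 240<ce[1]<285: print(ce.round(1),len(px),(rk(cast(s,ce,.06))*1000).round(1))
E
python3 body.py blue
```

```text
t 15.8 rack x -379.5 y 24.5 z 149.8 yaw -9.41 tilt -0.0 -0.1 open 23.3 gf 30 F [-0.7  0.3  2.6]
t 16.1 rack x -379.6 y 24.9 z 153.4 yaw -9.42 tilt -0.0 -0.0 open 23.7 gf 30 F [ 0.3 -0.3 -1.9]
t 16.6 rack x -277.6 y 12.8 z 152.9 yaw -9.30 tilt -0.0 0.0 open 23.9 gf 30 F [ 0.1  0.3 -0.6]
t 17.1 rack x -177.7 y 0.7 z 152.8 yaw -9.31 tilt -0.0 -0.0 open 23.1 gf 30 F [-0.1  0.1 -0.6]
[319.3 265.7] 136 [[-177.5    1.9]]
```

```bash
python3 -m creep '[{"grip":1,"delta_pos":[0,-0.2,0],"rotation":[0,0,0]},{"grip":1,"delta_pos":[0,-0.4,0],"rotation":[0,0,0]},{"grip":1,"delta_pos":[0,-0.6,0],"rotation":[0,0,0]},{"grip":1,"delta_pos":[0,-0.8,0],"rotation":[0,0,0]},{"grip":1,"delta_pos":[0,-0.9,0],"rotation":[0,0,0]}]' >/dev/null
./s
python3 -m creep '[{"grip":1,"delta_pos":[0,-0.2,0],"rotation":[0,0,0]},{"grip":1,"delta_pos":[0,-0.4,0],"rotation":[0,0,0]},{"grip":1,"delta_pos":[0,-0.6,0],"rotation":[0,0,0]},{"grip":1,"delta_pos":[0,-0.8,0],"rotation":[0,0,0]},{"grip":1,"delta_pos":[0,-0.88,0],"rotation":[0,0,0]}]' >/dev/null
python3 -m creep '[{"grip":1,"delta_pos":[0,0,0],"rotation":[0,0,0]}]' >/dev/null
./s
```

```text
t 17.7 rack x -88.1 y 0.9 z 153.0 yaw -9.38 tilt -0.0 -0.0 open 23.6 gf 30 F [ 0.4  0.  -2.1]
t 18.3 rack x -0.1 y 1.2 z 152.7 yaw -9.34 tilt -0.0 0.0 open 23.4 gf 30 F [-0.3 -0.4 -1.5]
```

```bash
python3 -m creep '[{"grip":1,"delta_pos":[0.2,0,0],"rotation":[0,0,0]},{"grip":1,"delta_pos":[0.4,0,0],"rotation":[0,0,0]},{"grip":1,"delta_pos":[0.56,0,0],"rotation":[0,0,0]},{"grip":1,"delta_pos":[0.56,0,0],"rotation":[0,0,0]},{"grip":1,"delta_pos":[0.56,0,0],"rotation":[0,0,0]}]' >/dev/null
./s
python3 -m creep '[{"grip":1,"delta_pos":[0,0,0.035],"rotation":[0,0,0]},{"grip":1,"delta_pos":[0,0,0.035],"rotation":[0,0,0]},{"grip":0.4,"delta_pos":[0,0,0.035],"rotation":[0,0,0]},{"grip":0.4,"delta_pos":[0,0,0.035],"rotation":[0,0,0]},{"grip":0.4,"delta_pos":[0,0,0.035],"rotation":[0,0,0]}]' >/dev/null
./s
python3 -m creep '[{"grip":0.4,"delta_pos":[0,0,0],"rotation":[0,0,0]},{"grip":0.4,"delta_pos":[0,0,-0.3],"rotation":[0,0,0]},{"grip":0.4,"delta_pos":[0,0,-0.6],"rotation":[0,0,0]},{"grip":0.4,"delta_pos":[0.1,0.3,-1],"rotation":[0,0,0]},{"grip":0.4,"delta_pos":[0.2,0.6,-1],"rotation":[0,0,0]}]' >/dev/null
python3 -m creep '[{"grip":0.4,"delta_pos":[0.05,0.25,0],"rotation":[0,0,0]},{"grip":0.4,"delta_pos":[0.1,0.5,0],"rotation":[0,0,0]},{"grip":0.4,"delta_pos":[0.15,0.75,0],"rotation":[0,0,0]},{"grip":0.4,"delta_pos":[0.2,1,0],"rotation":[0,0,0]},{"grip":0.4,"delta_pos":[0.2,1,0],"rotation":[0,0,0]}]' >/dev/null
python3 -m creep '[{"grip":0.4,"delta_pos":[0.05,0.25,0],"rotation":[0,0,0]},{"grip":0.4,"delta_pos":[0.1,0.5,0],"rotation":[0,0,0]},{"grip":0.4,"delta_pos":[0.15,0.75,0],"rotation":[0,0,0]},{"grip":0.4,"delta_pos":[0.2,1,0],"rotation":[0,0,0]},{"grip":0.4,"delta_pos":[0.2,1,0],"rotation":[0,0,0]}]' >/dev/null
./s;python3 look.py l4
```

```text
t 18.8 rack x -2.4 y -54.7 z 152.6 yaw -9.49 tilt -0.0 0.1 open 23.6 gf 30 F [-0.7  0.6 -0.7]
t 19.3 rack x -1.4 y -54.7 z 149.6 yaw -9.40 tilt -0.0 -0.0 open 41.8 gf 0 F [ 0.2 -0.  -0.4]
t 20.8 rack x -263.4 y -115.2 z 249.5 yaw -9.53 tilt -0.0 0.0 open 52.3 gf 0 F [-0.1  0.3  0.4]
top blue [206. 151.] 148 cap rack [  -2.4 -101.1] world [0.641 0.217]
top blue [203. 168.] 22 cap rack [-28.6 -24.6] world [0.561 0.204]
top yellow [370. 172.] 148 cap rack [-478.4 -175.6] world [ 0.637 -0.265]
top yellow [371. 239.] 95 cap rack [-536.     9.4] world [ 0.445 -0.291]
side blue [270. 300.] 456 cap rack [  0.8 -98.7] world [0.639 0.221]
side yellow [351. 167.] 106 cap rack [-538.5   14.3] world [ 0.439 -0.293]
side yellow [350. 183.] 126 cap rack [-447.4   28.9] world [ 0.44 -0.2 ]
side yellow [296. 185.] 46 cap rack [-397.6 -130.4] world [ 0.605 -0.177]
side yellow [349. 198.] 43 cap rack [-365.7   43.2] world [ 0.439 -0.117]
side yellow [294. 201.] 38 cap rack [-311.7 -112.4] world [ 0.602 -0.09 ]
```

View pics/l4_side.png

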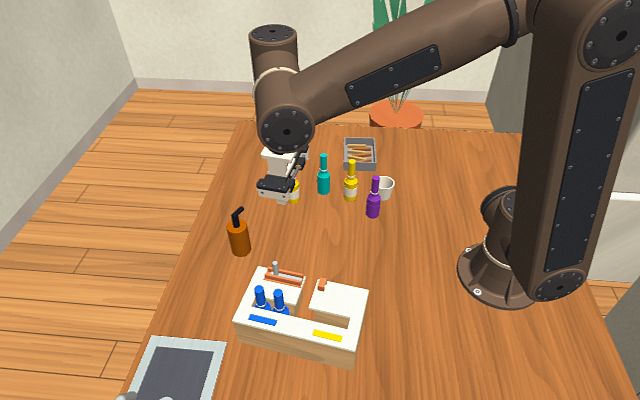

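Both blues stand upright in the blue wing, their caps at (260,290) and (279,294). Next is the yellow bottle at rack (-478,-176).

```bash
python3 -m creep '[{"grip":0.4,"delta_pos":[0.08,0.25,0],"rotation":[0,0,0]},{"grip":0.4,"delta_pos":[0.15,0.5,0],"rotation":[0,0,0]},{"grip":0.4,"delta_pos":[0.22,0.75,0],"rotation":[0,0,0]},{"grip":0.4,"delta_pos":[0.3,1,0],"rotation":[0,0,0]},{"grip":0.4,"delta_pos":[0.3,1,0],"rotation":[0,0,0]}]' >/dev/null
python3 -m creep '[{"grip":0.4,"delta_pos":[0.08,0.25,0],"rotation":[0,0,0]},{"grip":0.4,"delta_pos":[0.15,0.5,0],"rotation":[0,0,0]},{"grip":0.4,"delta_pos":[0.22,0.75,0],"rotation":[0,0,0]},{"grip":0.4,"delta_pos":[0.3,1,0],"rotation":[0,0,0]},{"grip":0.4,"delta_pos":[0.3,1,0],"rotation":[0,0,0]}]' >/dev/null
python3 -m creep '[{"grip":0.4,"delta_pos":[0,0.1,0],"rotation":[0,0,0]},{"grip":0.4,"delta_pos":[0,0.1,0],"rotation":[0,0,0]},{"grip":0.4,"delta_pos":[0,0.1,0],"rotation":[0,0,0]}]' >/dev/null
./s
```

```text
t 22.2 rack x -470.7 y -175.1 z 249.7 yaw -9.38 tilt -0.0 -0.0 open 52.5 gf 0 F [-0.4 -0.2  0.2]
```

```bash
python3 -m creep '[{"grip":0.4,"delta_pos":[0.015,0.07,0.25],"rotation":[0,0,0]},{"grip":0.4,"delta_pos":[0.015,0.07,0.5],"rotation":[0,0,0]},{"grip":0.4,"delta_pos":[0.015,0.07,0.75],"rotation":[0,0,0]},{"grip":0.4,"delta_pos":[0.015,0.07,1],"rotation":[0,0,0]},{"grip":0.4,"delta_pos":[0.015,0.07,1],"rotation":[0,0,0]}]' >/dev/null
python3 -m creep '[{"grip":0.6,"delta_pos":[0,0,0],"rotation":[0,0,0]},{"grip":0.8,"delta_pos":[0,0,0],"rotation":[0,0,0]},{"grip":1,"delta_pos":[0,0,0],"rotation":[0,0,0]},{"grip":1,"delta_pos":[0,0,0],"rotation":[0,0,0]},{"grip":1,"delta_pos":[0,0,0],"rotation":[0,0,0]}]' >/dev/null
./s
python3 -m creep '[{"grip":1,"delta_pos":[0,0,0],"rotation":[0,0,0]},{"grip":1,"delta_pos":[0,0,-0.04],"rotation":[0,0,0]},{"grip":1,"delta_pos":[0,0,-0.04],"rotation":[0,0,0]}]' >/dev/null
./s
python3 -m creep '[{"grip":1,"delta_pos":[-0.15,-0.25,0],"rotation":[0,0,0]},{"grip":1,"delta_pos":[-0.3,-0.5,0],"rotation":[0,0,0]},{"grip":1,"delta_pos":[-0.45,-0.75,0],"rotation":[0,0,0]},{"grip":1,"delta_pos":[-0.6,-1,0],"rotation":[0,0,0]},{"grip":1,"delta_pos":[-0.6,-1,0],"rotation":[0,0,0]}]' >/dev/null
./s
python3 -m creep '[{"grip":1,"delta_pos":[-0.15,-0.25,0],"rotation":[0,0,0]},{"grip":1,"delta_pos":[-0.3,-0.5,0],"rotation":[0,0,0]},{"grip":1,"delta_pos":[-0.45,-0.75,0],"rotation":[0,0,0]},{"grip":1,"delta_pos":[-0.6,-1,0],"rotation":[0,0,0]},{"grip":1,"delta_pos":[-0.6,-1,0],"rotation":[0,0,0]}]' >/dev/null
./s
```

```text
t 23.2 rack x -478.6 y -177.1 z 150.7 yaw -9.41 tilt -0.0 -0.1 open 23.2 gf 30 F [-0.9  0.8  4.6]
t 23.5 rack x -478.5 y -176.5 z 153.6 yaw -9.42 tilt -0.0 0.0 open 23.4 gf 30 F [-0.1 -0.1 -2.6]
t 24.0 rack x -376.2 y -114.7 z 153.3 yaw -9.31 tilt -0.0 0.1 open 23.4 gf 30 F [-0.4 -0.3 -1.1]
t 24.5 rack x -276.8 y -55.1 z 153.5 yaw -9.31 tilt -0.0 0.0 open 23.5 gf 30 F [ 0.4 -0.3 -0.8]
```

```bash
python3 -m creep '[{"grip":1,"delta_pos":[-0.15,-0.25,0],"rotation":[0,0,0]},{"grip":1,"delta_pos":[-0.3,-0.5,0],"rotation":[0,0,0]},{"grip":1,"delta_pos":[-0.45,-0.75,0],"rotation":[0,0,0]},{"grip":1,"delta_pos":[-0.58,-1,0],"rotation":[0,0,0]},{"grip":1,"delta_pos":[-0.58,-1,0],"rotation":[0,0,0]}]' >/dev/null
python3 -m creep '[{"grip":1,"delta_pos":[0,0,0],"rotation":[0,0,0]}]' >/dev/null
./s; python3 body.py yellow
```

```text
t 25.1 rack x -178.4 y 1.3 z 153.5 yaw -9.35 tilt -0.0 0.0 open 23.3 gf 30 F [ 0.  -0.7 -1.1]
[319.9 265.3] 153 [[-179.1    3.2]]
```

```bash
python3 -m creep '[{"grip":1,"delta_pos":[0.012,-0.2,0],"rotation":[0,0,0]},{"grip":1,"delta_pos":[0.012,-0.4,0],"rotation":[0,0,0]},{"grip":1,"delta_pos":[0.012,-0.6,0],"rotation":[0,0,0]},{"grip":1,"delta_pos":[0.012,-0.8,0],"rotation":[0,0,0]},{"grip":1,"delta_pos":[0.012,-0.9,0],"rotation":[0,0,0]}]' >/dev/null
./s
python3 -m creep '[{"grip":1,"delta_pos":[0,-0.2,0],"rotation":[0,0,0]},{"grip":1,"delta_pos":[0,-0.4,0],"rotation":[0,0,0]},{"grip":1,"delta_pos":[0,-0.6,0],"rotation":[0,0,0]},{"grip":1,"delta_pos":[0,-0.8,0],"rotation":[0,0,0]},{"grip":1,"delta_pos":[0,-0.88,0],"rotation":[0,0,0]}]' >/dev/null
python3 -m creep '[{"grip":1,"delta_pos":[0,0,0],"rotation":[0,0,0]}]' >/dev/null
./s
```

```text
t 25.6 rack x -87.1 y -0.1 z 153.4 yaw -9.40 tilt -0.0 -0.0 open 23.4 gf 30 F [ 0.   0.6 -1.9]
t 26.2 rack x 0.9 y 0.5 z 153.2 yaw -9.33 tilt -0.0 0.0 open 23.3 gf 30 F [-0.1 -0.8 -1.9]
```

Now I'll take it into the plus wing at y ≈ 104, set it down, release it and look.

```bash
python3 -m creep '[{"grip":1,"delta_pos":[-0.15,0,0],"rotation":[0,0,0]},{"grip":1,"delta_pos":[-0.3,0,0],"rotation":[0,0,0]},{"grip":1,"delta_pos":[-0.45,0,0],"rotation":[0,0,0]},{"grip":1,"delta_pos":[-0.6,0,0],"rotation":[0,0,0]},{"grip":1,"delta_pos":[-0.6,0,0],"rotation":[0,0,0]}]' >/dev/null
./s
python3 -m creep '[{"grip":1,"delta_pos":[-0.15,0,0],"rotation":[0,0,0]},{"grip":1,"delta_pos":[-0.3,0,0],"rotation":[0,0,0]},{"grip":1,"delta_pos":[-0.45,0,0],"rotation":[0,0,0]},{"grip":1,"delta_pos":[-0.45,0,0],"rotation":[0,0,0]},{"grip":1,"delta_pos":[-0.45,0,0],"rotation":[0,0,0]}]' >/dev/null
./s
python3 -m creep '[{"grip":1,"delta_pos":[0,0,0.035],"rotation":[0,0,0]},{"grip":1,"delta_pos":[0,0,0.035],"rotation":[0,0,0]},{"grip":0.4,"delta_pos":[0,0,0.035],"rotation":[0,0,0]},{"grip":0.4,"delta_pos":[0,0,0.035],"rotation":[0,0,0]},{"grip":0.4,"delta_pos":[0,0,0.035],"rotation":[0,0,0]}]' >/dev/null
./s
python3 -m creep '[{"grip":0.4,"delta_pos":[0,0,0],"rotation":[0,0,0]},{"grip":0.4,"delta_pos":[0,0,-0.3],"rotation":[0,0,0]},{"grip":0.4,"delta_pos":[0,0,-0.6],"rotation":[0,0,0]},{"grip":0.4,"delta_pos":[0.1,0.3,-1],"rotation":[0,0,0]},{"grip":0.4,"delta_pos":[0.2,0.6,-1],"rotation":[0,0,0]}]' >/dev/null
python3 -m creep '[{"grip":0.4,"delta_pos":[0.05,0.25,0],"rotation":[0,0,0]},{"grip":0.4,"delta_pos":[0.1,0.5,0],"rotation":[0,0,0]},{"grip":0.4,"delta_pos":[0.15,0.75,0],"rotation":[0,0,0]},{"grip":0.4,"delta_pos":[0.2,1,0],"rotation":[0,0,0]},{"grip":0.4,"delta_pos":[0.2,1,0],"rotation":[0,0,0]}]' >/dev/null
python3 -m creep '[{"grip":0.4,"delta_pos":[0.05,0.25,0],"rotation":[0,0,0]},{"grip":0.4,"delta_pos":[0.1,0.5,0],"rotation":[0,0,0]},{"grip":0.4,"delta_pos":[0.15,0.75,0],"rotation":[0,0,0]},{"grip":0.4,"delta_pos":[0.2,1,0],"rotation":[0,0,0]},{"grip":0.4,"delta_pos":[0.2,1,0],"rotation":[0,0,0]}]' >/dev/null
./s;python3 look.py l5
```

```text
t 26.8 rack x -1.1 y 62.5 z 154.0 yaw -9.36 tilt -0.0 0.0 open 23.5 gf 30 F [ 0.1 -0.6 -1.5]
t 27.2 rack x -0.3 y 105.8 z 153.9 yaw -9.34 tilt -0.0 -0.0 open 23.8 gf 30 F [ 0.8  0.3 -1.3]
t 27.8 rack x -0.7 y 105.2 z 149.8 yaw -9.44 tilt -0.0 0.0 open 41.9 gf 0 F [-0.8 -0.5 -0.5]
t 29.2 rack x -262.2 y 45.1 z 250.0 yaw -9.53 tilt -0.0 0.0 open 52.6 gf 0 F [-0.5  0.5 -0. ]
top blue [207. 145.] 80 cap rack [  -2.4 -101.2] world [0.641 0.217]
top blue [193. 148.] 55 cap rack [ 20.5 -87.4] world [0.631 0.242]
top yellow [372. 238.] 105 cap rack [-536.8    9.9] world [ 0.444 -0.292]
side blue [270. 300.] 455 cap rack [  0.8 -98.7] world [0.639 0.221]
side yellow [342. 316.] 213 cap rack [  1.4 108. ] world [0.436 0.255]
```

View pics/l5_side.png

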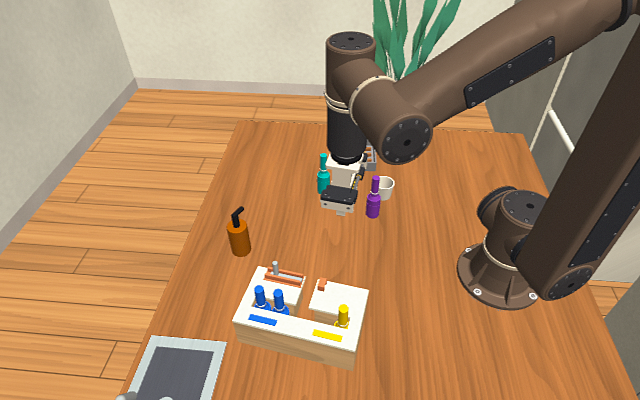

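View pics/l5_top.png

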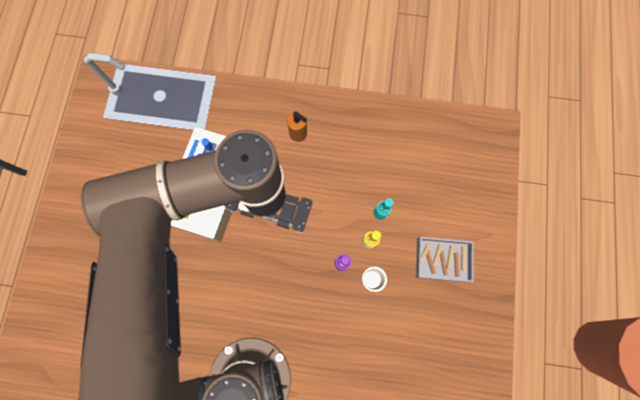

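Yellow 1 stands in the yellow wing at (343,315). In the top view the last yellow is at (372,239), with teal, purple and the cup more than 80 mm away.

```bash
python3 -m creep '[{"grip":0.4,"delta_pos":[0.05,0.25,0],"rotation":[0,0,0]},{"grip":0.4,"delta_pos":[0.1,0.5,0],"rotation":[0,0,0]},{"grip":0.4,"delta_pos":[0.12,0.75,0],"rotation":[0,0,0]},{"grip":0.4,"delta_pos":[0.12,1,0],"rotation":[0,0,0]},{"grip":0.4,"delta_pos":[0.12,1,0],"rotation":[0,0,0]}]' >/dev/null
python3 -m creep '[{"grip":0.4,"delta_pos":[0.05,0.25,0],"rotation":[0,0,0]},{"grip":0.4,"delta_pos":[0.1,0.5,0],"rotation":[0,0,0]},{"grip":0.4,"delta_pos":[0.12,0.75,0],"rotation":[0,0,0]},{"grip":0.4,"delta_pos":[0.12,1,0],"rotation":[0,0,0]},{"grip":0.4,"delta_pos":[0.12,1,0],"rotation":[0,0,0]}]' >/dev/null
python3 -m creep '[{"grip":0.4,"delta_pos":[0.05,0.25,0],"rotation":[0,0,0]},{"grip":0.4,"delta_pos":[0.1,0.5,0],"rotation":[0,0,0]},{"grip":0.4,"delta_pos":[0.12,0.7,0],"rotation":[0,0,0]},{"grip":0.4,"delta_pos":[0.12,0.7,0],"rotation":[0,0,0]},{"grip":0.4,"delta_pos":[0.12,0.7,0],"rotation":[0,0,0]}]' >/dev/null
./s; python3 look.py l6|grep yellow
```

```text
t 30.9 rack x -529.6 y 8.9 z 249.8 yaw -9.43 tilt -0.0 0.0 open 52.5 gf 0 F [ 0.3  0.6 -0.4]
top yellow [173. 200.] 51 cap rack [18.5 77.3] world [0.469 0.267]
top yellow [181. 211.] 50 cap rack [ -5.4 104.6] world [0.438 0.248]
top yellow [371. 241.] 76 cap rack [-542.3   26.4] world [ 0.427 -0.294]
side yellow [351. 167.] 106 cap rack [-538.5   14.4] world [ 0.439 -0.293]
side yellow [350. 183.] 125 cap rack [-447.4   28.9] world [ 0.44 -0.2 ]
side yellow [349. 198.] 44 cap rack [-365.7   43.2] world [ 0.439 -0.117]
side yellow [342. 316.] 213 cap rack [  1.4 108. ] world [0.436 0.255]
```

```bash
python3 -m creep '[{"grip":0.4,"delta_pos":[-0.01,0.07,0.25],"rotation":[0,0,0]},{"grip":0.4,"delta_pos":[-0.01,0.07,0.5],"rotation":[0,0,0]},{"grip":0.4,"delta_pos":[-0.01,0.07,0.75],"rotation":[0,0,0]},{"grip":0.4,"delta_pos":[-0.01,0.07,1],"rotation":[0,0,0]},{"grip":0.4,"delta_pos":[-0.01,0.07,1],"rotation":[0,0,0]}]' >/dev/null
python3 -m creep '[{"grip":0.6,"delta_pos":[0,0,0],"rotation":[0,0,0]},{"grip":0.8,"delta_pos":[0,0,0],"rotation":[0,0,0]},{"grip":1,"delta_pos":[0,0,0],"rotation":[0,0,0]},{"grip":1,"delta_pos":[0,0,0],"rotation":[0,0,0]},{"grip":1,"delta_pos":[0,0,0],"rotation":[0,0,0]}]' >/dev/null
./s
python3 -m creep '[{"grip":1,"delta_pos":[0,0,0],"rotation":[0,0,0]},{"grip":1,"delta_pos":[0,0,-0.04],"rotation":[0,0,0]},{"grip":1,"delta_pos":[0,0,-0.04],"rotation":[0,0,0]}]' >/dev/null
./s
python3 -m creep '[{"grip":1,"delta_pos":[0.03,-0.25,0],"rotation":[0,0,0]},{"grip":1,"delta_pos":[0.03,-0.5,0],"rotation":[0,0,0]},{"grip":1,"delta_pos":[0.03,-0.75,0],"rotation":[0,0,0]},{"grip":1,"delta_pos":[0.03,-1,0],"rotation":[0,0,0]},{"grip":1,"delta_pos":[0.03,-1,0],"rotation":[0,0,0]}]' >/dev/null
./s
python3 -m creep '[{"grip":1,"delta_pos":[0.03,-0.25,0],"rotation":[0,0,0]},{"grip":1,"delta_pos":[0.03,-0.5,0],"rotation":[0,0,0]},{"grip":1,"delta_pos":[0.03,-0.75,0],"rotation":[0,0,0]},{"grip":1,"delta_pos":[0.03,-1,0],"rotation":[0,0,0]},{"grip":1,"delta_pos":[0.03,-1,0],"rotation":[0,0,0]}]' >/dev/null
./s
python3 -m creep '[{"grip":1,"delta_pos":[0.03,-0.25,0],"rotation":[0,0,0]},{"grip":1,"delta_pos":[0.03,-0.5,0],"rotation":[0,0,0]},{"grip":1,"delta_pos":[0.03,-0.75,0],"rotation":[0,0,0]},{"grip":1,"delta_pos":[0.03,-1,0],"rotation":[0,0,0]},{"grip":1,"delta_pos":[0.03,-1,0],"rotation":[0,0,0]}]' >/dev/null
./s
```

```text
t 31.9 rack x -537.7 y 9.7 z 150.9 yaw -9.41 tilt -0.0 -0.1 open 23.4 gf 30 F [ 0.8 -0.4  2.5]
t 32.2 rack x -537.6 y 10.3 z 154.3 yaw -9.42 tilt -0.0 0.0 open 23.5 gf 30 F [-0.5 -0.2 -2. ]
t 32.8 rack x -435.6 y 7.4 z 153.9 yaw -9.31 tilt -0.0 0.0 open 23.2 gf 30 F [ 0.2 -0.7 -0.4]
t 33.2 rack x -335.9 y 4.1 z 154.0 yaw -9.31 tilt -0.0 -0.0 open 23.2 gf 30 F [ 0.3  0.4 -1.6]
t 33.8 rack x -236.0 y 0.9 z 154.0 yaw -9.32 tilt -0.0 -0.0 open 23.7 gf 30 F [-0.4 -0.5 -1.1]
```

```bash
python3 -m creep '[{"grip":1,"delta_pos":[0,-0.2,0],"rotation":[0,0,0]},{"grip":1,"delta_pos":[0,-0.4,0],"rotation":[0,0,0]},{"grip":1,"delta_pos":[0,-0.6,0],"rotation":[0,0,0]},{"grip":1,"delta_pos":[0,-0.6,0],"rotation":[0,0,0]},{"grip":1,"delta_pos":[0,-0.6,0],"rotation":[0,0,0]}]' >/dev/null
./s; python3 body.py yellow
```

```text
t 34.2 rack x -178.2 y 1.5 z 153.7 yaw -9.40 tilt -0.0 0.1 open 23.4 gf 30 F [ 0.5  0.  -1.8]
[320.4 265.2] 153 [[-179.8    4.4]]
```

```bash
python3 -m creep '[{"grip":1,"delta_pos":[0.022,-0.2,0],"rotation":[0,0,0]},{"grip":1,"delta_pos":[0.022,-0.4,0],"rotation":[0,0,0]},{"grip":1,"delta_pos":[0.022,-0.6,0],"rotation":[0,0,0]},{"grip":1,"delta_pos":[0.022,-0.8,0],"rotation":[0,0,0]},{"grip":1,"delta_pos":[0.022,-0.9,0],"rotation":[0,0,0]}]' >/dev/null
./s
python3 -m creep '[{"grip":1,"delta_pos":[0,-0.2,0],"rotation":[0,0,0]},{"grip":1,"delta_pos":[0,-0.4,0],"rotation":[0,0,0]},{"grip":1,"delta_pos":[0,-0.6,0],"rotation":[0,0,0]},{"grip":1,"delta_pos":[0,-0.8,0],"rotation":[0,0,0]},{"grip":1,"delta_pos":[0,-0.88,0],"rotation":[0,0,0]}]' >/dev/null
python3 -m creep '[{"grip":1,"delta_pos":[0,0,0],"rotation":[0,0,0]}]' >/dev/null
./s
python3 -m creep '[{"grip":1,"delta_pos":[-0.2,0,0],"rotation":[0,0,0]},{"grip":1,"delta_pos":[-0.4,0,0],"rotation":[0,0,0]},{"grip":1,"delta_pos":[-0.55,0,0],"rotation":[0,0,0]},{"grip":1,"delta_pos":[-0.55,0,0],"rotation":[0,0,0]},{"grip":1,"delta_pos":[-0.55,0,0],"rotation":[0,0,0]}]' >/dev/null
./s
```

```text
t 34.8 rack x -85.7 y -1.0 z 154.0 yaw -9.36 tilt -0.0 -0.0 open 23.2 gf 30 F [-0.2 -0.4 -1.6]
t 35.4 rack x 1.8 y -0.7 z 153.7 yaw -9.34 tilt -0.0 0.0 open 23.3 gf 30 F [ 0.2 -0.2 -1.9]
t 35.9 rack x 0.5 y 54.1 z 154.6 yaw -9.38 tilt -0.0 -0.0 open 23.6 gf 30 F [-0.1  0.1 -1.5]
```

```bash
python3 -m creep '[{"grip":1,"delta_pos":[0,0,0.038],"rotation":[0,0,0]},{"grip":1,"delta_pos":[0,0,0.038],"rotation":[0,0,0]},{"grip":0.4,"delta_pos":[0,0,0.038],"rotation":[0,0,0]},{"grip":0.4,"delta_pos":[0,0,0.038],"rotation":[0,0,0]},{"grip":0.4,"delta_pos":[0,0,0.038],"rotation":[0,0,0]}]' >/dev/null
./s
python3 -m creep '[{"grip":0.4,"delta_pos":[0,0,0],"rotation":[0,0,0]},{"grip":0.4,"delta_pos":[0,0,-0.3],"rotation":[0,0,0]},{"grip":0.4,"delta_pos":[0,0,-0.6],"rotation":[0,0,0]},{"grip":0.4,"delta_pos":[0.3,0.3,-1],"rotation":[0,0,0]},{"grip":0.4,"delta_pos":[0.6,1,-1],"rotation":[0,0,0]}]' >/dev/null
python3 -m creep '[{"grip":0.4,"delta_pos":[0,0.4,0],"rotation":[0,0,0]},{"grip":0.4,"delta_pos":[0,0.8,0],"rotation":[0,0,0]},{"grip":0.4,"delta_pos":[0,1,0],"rotation":[0,0,0]},{"grip":0.4,"delta_pos":[0,1,0],"rotation":[0,0,0]}]' >/dev/null
./s;python3 look.py l7; python3 -c "
import cv2
a=cv2.imread('pics/l7_side.png')[240:370,220:390];b=cv2.imread('pics/l7_top.png')[120:250,140:310]
cv2.imwrite('pics/l7c.png',cv2.resize(cv2.vconcat([a,b]),None,fx=2.2,fy=2.2,interpolation=cv2.INTER_CUBIC))"
```

```text
t 36.4 rack x 0.3 y 54.0 z 150.0 yaw -9.44 tilt -0.0 0.0 open 41.9 gf 0 F [0.1 0.6 0. ]
t 37.3 rack x -173.0 y 7.8 z 248.3 yaw -9.56 tilt -0.0 -0.0 open 52.5 gf 0 F [0.7 0.8 0.1]
top yellow [173. 200.] 49 cap rack [18.5 77.2] world [0.469 0.267]
top yellow [188. 194.] 61 cap rack [-4.1 54.7] world [0.487 0.241]
top yellow [189. 202.] 20 cap rack [-24.1  79.1] world [0.46  0.225]
top yellow [181. 211.] 49 cap rack [ -5.5 103.5] world [0.439 0.248]
side blue [270. 300.] 454 cap rack [  0.8 -98.7] world [0.639 0.221]
side yellow [322. 312.] 226 cap rack [ 3.8 56.9] world [0.486 0.249]
side yellow [342. 316.] 213 cap rack [  1.4 108. ] world [0.436 0.255]
```

View pics/l7c.png

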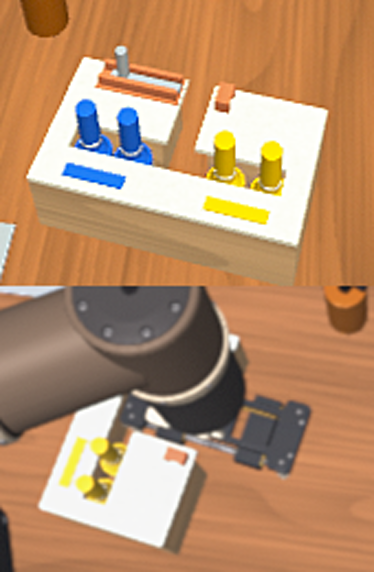

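All four stand upright in their wings: blue caps at (88,125) and (128,132), yellow at (224,155) and (271,163). The crossing is free. Now back to the knob.

```bash
python3 -m creep '[{"grip":0.4,"delta_pos":[0.25,-0.25,0],"rotation":[0,0,0]},{"grip":0.4,"delta_pos":[0.5,-0.5,0],"rotation":[0,0,0]},{"grip":0.4,"delta_pos":[0.75,-0.75,0],"rotation":[0,0,0]},{"grip":0.4,"delta_pos":[0.95,-0.9,0],"rotation":[0,0,0]},{"grip":0.4,"delta_pos":[0.95,-0.9,0],"rotation":[0,0,0]}]' >/dev/null
python3 -m creep '[{"grip":0.4,"delta_pos":[0,0,0],"rotation":[0,0,0]},{"grip":0.4,"delta_pos":[0,0,0],"rotation":[0,0,0]}]' >/dev/null
./s
```

```text
t 38.1 rack x -80.4 y -86.9 z 247.8 yaw -9.38 tilt -0.0 0.0 open 52.4 gf 0 F [-0.1  0.2  1.2]
```

```bash
python3 -m creep '[{"grip":0.4,"delta_pos":[0.02,0.045,0.25],"rotation":[0,0,0]},{"grip":0.4,"delta_pos":[0.02,0.045,0.5],"rotation":[0,0,0]},{"grip":0.4,"delta_pos":[0.02,0.045,0.75],"rotation":[0,0,0]},{"grip":0.4,"delta_pos":[0.02,0.045,0.99],"rotation":[0,0,0]},{"grip":0.4,"delta_pos":[0.02,0.045,0.99],"rotation":[0,0,0]}]' >/dev/null
python3 -m creep '[{"grip":0.8,"delta_pos":[0,0,0],"rotation":[0,0,0]},{"grip":1,"delta_pos":[0,0,0],"rotation":[0,0,0]},{"grip":1,"delta_pos":[0,0,0],"rotation":[0,0,0]},{"grip":1,"delta_pos":[0,0,0],"rotation":[0,0,0]},{"grip":1,"delta_pos":[0,0,0],"rotation":[0,0,0]}]' >/dev/null
python3 -m creep '[{"grip":1,"delta_pos":[0,0,0],"rotation":[0,0,0]},{"grip":1,"delta_pos":[0,0,0],"rotation":[0,0,0]}]' >/dev/null
./s
python3 -m creep '[{"grip":1,"delta_pos":[-0.12,0,0],"rotation":[0,0,0]},{"grip":1,"delta_pos":[-0.24,0,0],"rotation":[0,0,0]},{"grip":1,"delta_pos":[-0.36,0,0],"rotation":[0,0,0]},{"grip":1,"delta_pos":[-0.48,0,0],"rotation":[0,0,0]},{"grip":1,"delta_pos":[-0.56,0,0],"rotation":[0,0,0]}]' >/dev/null
./s
python3 -m creep '[{"grip":1,"delta_pos":[-0.03,0,0],"rotation":[0,0,0]},{"grip":1,"delta_pos":[-0.06,0,0],"rotation":[0,0,0]},{"grip":1,"delta_pos":[-0.06,0,0],"rotation":[0,0,0]},{"grip":1,"delta_pos":[-0.06,0,0],"rotation":[0,0,0]}]' >/dev/null
./s
```

```text
t 39.3 rack x -84.8 y -89.6 z 149.5 yaw -9.41 tilt -0.0 -0.0 open 13.4 gf 30 F [-1.3  1.   2.9]
t 39.8 rack x -84.7 y -32.4 z 149.5 yaw -9.38 tilt -0.0 -0.0 open 13.0 gf 30 F [3.7 1.4 2.7]
t 40.2 rack x -84.7 y -29.3 z 149.5 yaw -9.39 tilt -0.0 -0.2 open 13.1 gf 30 F [ 9.2 -1.7 -0.5]
```

```bash
python3 -m creep '[{"grip":1,"delta_pos":[-0.02,0,0],"rotation":[0,0,0]},{"grip":1,"delta_pos":[-0.02,0,0],"rotation":[0,0,0]},{"grip":1,"delta_pos":[-0.02,0,0],"rotation":[0,0,0]}]' >/dev/null
./s
python3 -m creep '[{"grip":0.4,"delta_pos":[-0.02,0,0],"rotation":[0,0,0]},{"grip":0.4,"delta_pos":[-0.02,0,0],"rotation":[0,0,0]},{"grip":0.4,"delta_pos":[-0.02,0,0],"rotation":[0,0,0]},{"grip":0.4,"delta_pos":[-0.02,0,0],"rotation":[0,0,0]}]' >/dev/null
./s
python3 -m creep '[{"grip":0.4,"delta_pos":[0,0,-0.2],"rotation":[0,0,0]},{"grip":0.4,"delta_pos":[0,0,-0.5],"rotation":[0,0,0]},{"grip":0.4,"delta_pos":[0,0,-0.8],"rotation":[0,0,0]},{"grip":0.4,"delta_pos":[0,0.5,-1],"rotation":[0,0,0]},{"grip":0.4,"delta_pos":[0,1,-1],"rotation":[0,0,0]}]' >/dev/null
python3 -m creep '[{"grip":0.4,"delta_pos":[0,0.4,0],"rotation":[0,0,0]},{"grip":0.4,"delta_pos":[0,0.8,0],"rotation":[0,0,0]},{"grip":0.4,"delta_pos":[0,0.8,0],"rotation":[0,0,0]},{"grip":0.4,"delta_pos":[0,0.8,0],"rotation":[0,0,0]}]' >/dev/null
./s; python3 look.py l8; python3 -c "
import cv2
a=cv2.imread('pics/l8_side.png')[140:370,200:440]
cv2.imwrite('pics/l8c.png',cv2.resize(a,None,fx=2.5,fy=2.5,interpolation=cv2.INTER_CUBIC))"
```

```text
t 40.5 rack x -84.6 y -29.1 z 149.5 yaw -9.38 tilt -0.1 -0.3 open 13.4 gf 30 F [18.6 -3.8 -7.7]
t 40.9 rack x -85.4 y -22.9 z 148.6 yaw -9.41 tilt -0.0 0.1 open 40.0 gf 0 F [ 0.4 -0.4  0.9]
t 41.8 rack x -262.3 y -23.3 z 249.0 yaw -9.53 tilt -0.0 0.0 open 52.8 gf 0 F [ 0.1 -0.1 -0.1]
top yellow [187. 194.] 52 cap rack [-1.  55.1] world [0.487 0.244]
side blue [270. 300.] 456 cap rack [  0.8 -98.7] world [0.639 0.221]
side yellow [322. 312.] 226 cap rack [ 3.8 56.9] world [0.486 0.249]
side yellow [342. 316.] 213 cap rack [  1.4 108. ] world [0.436 0.255]
```

View pics/l8c.png

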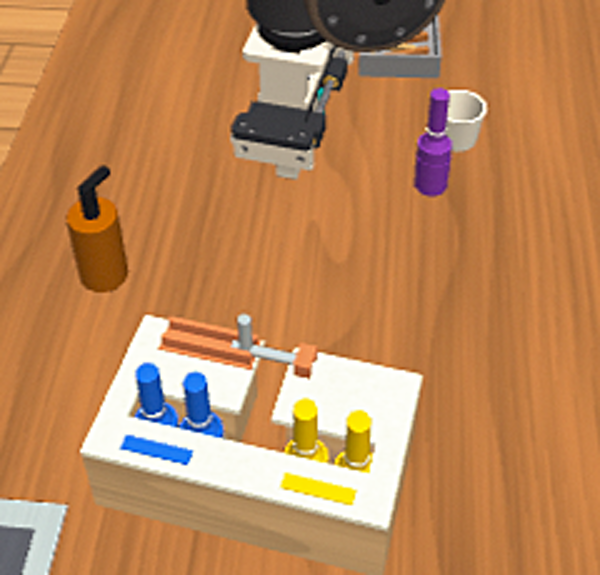

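The bolt now sits in its keeper at (305,360), having stopped against 18 N. All four bottles are upright in their wings, and the gripper is clear of everything.

```bash
python3 -c "
from plant import ctrl
print(ctrl.close_job())"
```

```text
the job is handed in; nothing more can be done
None
```

The job is handed in: both blue and both yellow bottles stand upright in the wings of their own colour, the crossing is free, the bolt is pushed fully home, and the arm touched nothing else on the counter (about 42 s of the 210 s; no verdict was returned).

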